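Carry the pan of timer parts to the demagnetising pad and start the rig

TASK

Pick up the open pan of loose timer parts by its handle, carry it level so that nothing spills, and set it down gently, squarely and wholly on the rig's flat pad (its long sides along the pad's long sides, either way round). Then let go and start the rig by turning its big fluted knob clockwise until it is against its stop. Leave the other things on the bench where they are.

Things in the scene. Friction and masses are not known exactly. Their poses are not given: they have to be found in the camera images.
- rig: Timer test rig, fixed on the left or right half of the bench, turned up to 12 degrees. Dark base plate 190 (own x) x 336 (own y) x 12 mm; origin at the centre of its underside; own -x is its front, towards the robot. Pad on its +y side (pad); grey console with the knob on its -y side, 130 mm wide, own y -163 to -33 mm (panel, hood).
- panel (a point): Middle of the console's sloping panel, under the knob: rig x -20, y -98, z 67 mm; axes are the rig's. The panel rises away from the front at 35 degrees, from 25 mm high at rig x -80 mm to 109 mm at x 40 mm; its normal leans 35 degrees from vertical towards rig -x. The knob stands on that normal.
- hood (a point): Middle of the front lower edge of the hood overhanging the panel: rig x -2, y -98, z 175 mm. Hood: rig x -2 to 90 mm, 130 mm wide, top 199 mm above the bench, on a column at x 40 to 90 mm. It leaves no room for a gripper straight down on the knob; the way along the panel's normal is clear.
- pad (a point): Centre of the top of the rig's flat demagnetising pad: at rig x = 0, y = +93 mm, 25 mm above the bench. Pad 180 mm (own x) x 140 mm (own y), black rubber top, no rim. Its axes are the rig's (z up).
- dial_top (a point): Centre of the outer face of the large black fluted round knob, 52 mm diameter, standing 36 mm off the sloping panel. The point's z axis is the knob's axis, pointing out of the panel (35 degrees from vertical, towards rig -x); the point turns with the knob, the white line on the face runs along its -x.
- dial (a joint): Angle of the knob, rad: 0 is off (white line pointing down the slope to the front); grows as it is turned clockwise (seen facing it), to a hard stop at 1.25, which is on. It starts at 0 to 0.2. Friction about 0.06 N m, no spring: it stays where it is left.
- pan: Open aluminium pan on the bench, 0.21 to 0.35 kg, 130 (own x) x 90 (own y) mm, floor 4 mm, walls 4 mm thick, 22 mm high; origin at the centre of its underside. Over its middle along its x runs a fixed carrying bar, 12 x 12 mm, centre 79 mm above the underside, on a 12 mm wide strut at each end, open beneath. Turned up to 30 degrees; four loose parts in it.
- star_wheel: Brass eight-pointed star wheel, 39 mm across, 5 mm thick with a short 8 mm pin 12 mm high at its centre, 25 g, lying loose in the pan; origin at the centre of its underside.
- dome_cap: Chromed steel dome cap, 32 mm diameter, 16 mm high, 30 g, loose in the pan; origin at the centre of its underside.
- coin_a: Steel coin weight, 26 mm diameter, 6 mm thick, 25 g, loose in the pan; origin at the centre of its underside.
- coin_b: A second coin weight, like coin_a, loose in the pan.
- faceplate: Bystander: dull grey zinc faceplate 75 x 105 x 4 mm lying flat in front of the pan; origin under its centre.
- jar: Bystander: small amber jar with a black cap, 40 mm diameter, 55 mm high, standing beside the pan; origin under its centre.
- screwdriver: Bystander: wooden-handled screwdriver, 170 mm, lying in front of the rig.
- wrench: Bystander: steel wrench, 150 mm, lying at the back of the bench.
- check_weight: Bystander: brass check weight with a neck, 48 mm diameter, 54 mm high, standing at the back of the bench; origin under its centre.
- brush: Bystander: small brush with wooden handle, 160 mm, lying near the front middle of the bench.

How it is judged:
On the way, in this order (a step that is already met when the one before it is completed fails the run):
1. the pan stands squarely on the pad with its parts in it, set down while still held (x of pan in the frame of pad between -0.03 and 0.03 m and y of pan in the frame of pad between -0.03 and 0.03 m and z of pan in the frame of pad between -0.004 and 0.004 m and angle between the x axis of pan and the x axis of pad, either way round below 0.3 rad and angle between pan's own z axis and vertical below 0.06 rad and x of star_wheel in the frame of pan between -0.062 and 0.062 m and y of star_wheel in the frame of pan between -0.042 and 0.042 m and z of star_wheel in the frame of pan between 0 and 0.03 m and x of dome_cap in the frame of pan between -0.062 and 0.062 m and y of dome_cap in the frame of pan between -0.042 and 0.042 m and z of dome_cap in the frame of pan between 0 and 0.03 m and x of coin_a in the frame of pan between -0.062 and 0.062 m and y of coin_a in the frame of pan between -0.042 and 0.042 m and z of coin_a in the frame of pan between 0 and 0.03 m and x of coin_b in the frame of pan between -0.062 and 0.062 m and y of coin_b in the frame of pan between -0.042 and 0.042 m and z of coin_b in the frame of pan between 0 and 0.03 m and contact force between pan and rig above 0.5 N and contact force between the fingers and pan above 0.5 N), for 0.05 s.
2. the knob has been turned to its stop (value of joint dial above 1.15 rad), for 0.2 s.
At the end, for the whole second after the job is handed in: The pan rests flat on the pad, centre within 30 mm of the pad's centre along each pad axis, long sides within 0.3 rad of the pad's; star wheel, dome cap and both coin weights inside it; knob at 1.15 rad or more (stop 1.25); all at rest (x of pan in the frame of pad between -0.03 and 0.03 m and y of pan in the frame of pad between -0.03 and 0.03 m and z of pan in the frame of pad between -0.004 and 0.004 m and angle between the x axis of pan and the x axis of pad, either way round below 0.3 rad and angle between pan's own z axis and vertical below 0.06 rad and x of star_wheel in the frame of pan between -0.062 and 0.062 m and y of star_wheel in the frame of pan between -0.042 and 0.042 m and z of star_wheel in the frame of pan between 0 and 0.03 m and x of dome_cap in the frame of pan between -0.062 and 0.062 m and y of dome_cap in the frame of pan between -0.042 and 0.042 m and z of dome_cap in the frame of pan between 0 and 0.03 m and x of coin_a in the frame of pan between -0.062 and 0.062 m and y of coin_a in the frame of pan between -0.042 and 0.042 m and z of coin_a in the frame of pan between 0 and 0.03 m and x of coin_b in the frame of pan between -0.062 and 0.062 m and y of coin_b in the frame of pan between -0.042 and 0.042 m and z of coin_b in the frame of pan between 0 and 0.03 m and value of joint dial above 1.15 rad and linear speed of pan below 0.02 m/s); the robot touches nothing.
It fails at once if the pan is tipped more than 20 degrees (angle between pan's own z axis and vertical above 0.35 rad).
It fails at once if a part leaves the pan (distance between any of star_wheel, dome_cap, coin_a, coin_b and pan above 0.085 m).
It fails at once if another thing on the bench is moved more than 30 mm (distance of any of faceplate, jar, screwdriver, wrench, check_weight, brush from where it was at the start of the episode above 0.03 m).
It also fails if it takes over 61 s, if anything falls off the work surface, if the arm or the gripper's body presses on something with over 40 N, if the wrist force passes 120 N, or if a joint passes its speed limit or range.

ROBOT

A 6-joint arm with a two-finger parallel gripper is mounted at the origin on the work surface. World frame = base frame: x ahead of the robot, y to its left, z up, the work surface at z = 0. Lengths are in m, angles in rad, forces in N, time in s.
With the tool pointing down it reaches from about 0.25 to 0.725 m from the base axis. Payload 4 kg.
Tool frame: the origin (TCP) lies between the finger pads; the fingertips stand 25 mm ahead of it and the grasp point (between the pads) lies 6 mm ahead of it; z points along the fingers, y is the direction in which the jaws open and shut (so a half turn about z gives the same grasp; the last joint's range is limited). The gripper opens to 85 mm and grips with 20 to 120 N. Pads are 22 mm wide; open, the fingers measure 114 mm over their backs; the gripper's body (76 mm by 85 mm) begins 54 mm behind the grasp point. The pads swing forward as they close: fully open they stand 13 mm farther back than shut.
Start: joints at [-1.17, 0.241, 0.005, 1.335, 0, 1.571], TCP at [0.195, -0.46, 0.256] pointing down, gripper open.
Joint ranges: [-2.72, 2.72], [-1.05, 1.87], [-1.09, 1.28], [-1.99, 2.15], [-1.42, 1.44], [-3.14, 3.14]. Speed limits (rad/s): [2.79, 2.79, 3.14, 3.14, 3.14, 3.14].

INTERFACE

Orientations are given as a unit quaternion [w, x, y, z].
In Python, from bench import arm, get_image, regions_of gives the robot as it stands.
- The arm moves only by the shell command python3 -m crank 'ROWS' [FORCE]. ROWS is text: rows parted by semicolons, each of 7 numbers parted by spaces: the shift along the tool's x, y, z in m, then the turn, a rotation vector about the tool's x, y, z in degrees, then the finger opening in m, from 0 to 0.0854. In form: tx ty tz rx ry rz gripper; .... A call has 1 to 20 rows; each row is the pose to reach, as a shift and turn from the pose commanded when the call began, along the tool's axes at that moment; what a row does not reach only later rows make up. A row lasts 1/10 s, in which the tool goes at most 50 mm and 8.59 degrees, less where a joint would pass 70% of its speed; a pose out of reach is approached as far as the arm can. A call with a gripper value outside its range is refused whole. The fingers move at their own pace and stop on an object; FORCE is the grip in N (left out, the last holds). Time passes only in rows, so rows that repeat a pose let the fingers close. It gives the time, the measured TCP pose, the force and the opening at its end, in the units of the state.
- arm.read_state(): the state, without advancing time (a new reading comes with each control period).
- get_image(name): name is "scene" or "top"; returns a dict with "pixels" (400x640x3 uint8, blue, green, red), "mtx" (3x3 intrinsics, pixels), "position" and "attitude" of the camera in the world. Camera axes: x right, y down, z forward; pixel columns grow to the right and rows downward; lengths in m; the calibration is good to about 2 mm. A picture is of the moment at which its call begins. There is no depth.
- arm.finish_job(): hands the job in, once; it reports no verdict.
Trained networks look in a picture, given as the dict that the camera call returned (one of the last four; its "shot" number tells which), for a name from the list of things; names that differ only in an ending like _2 or _b are one class to them, and where a whole thing is asked for, a point or a joint stands for the part that bears it (a point fixed in the world has none). Each returns a list of dicts, best first, with "p" (0 to 1); they miss things now and then, are a little off and sometimes report something else, mostly with a low value. They report only what shows in the picture. A call takes as long as a camera call.
- regions_of(picture, target): "region" (400x640 bool, what is visible of it) and "box" ([left, top, width, height] in pixels, round what is visible of it).
The state is a dict: "time": time; "joint_positions": joint angles; "qd": joint speeds; "joint_efforts": joint torques, N m; "eef_pos": TCP position; "ee_rot": TCP orientation; "contact_force": force on the tool from outside, world axes, zero at the start; "torque": the same for the moment, N m; "opening": finger opening in m.
Only numpy, scipy, OpenCV 4.12 (cv2) and the standard library are available. Lean on these libraries where they do the work, as an engineer would, in place of code of your own. Each camera call takes 0.05 s, during which the arm holds its last target. There are 200 camera calls.

## Working session

There is one attempt and no reset: what is moved stays moved. The work goes in short steps, Python scripts to look and compute and a shell command to move; the robot and the scene stay as the last step left them, time stands still between calls to the robot, and variables do not carry over. Pictures are saved under pics/ and viewed, about 8 in all and at most 12, crops included, and the job is handed in when it is done.

```bash
ls; mkdir -p pics; python3 - <<'E'
from bench import arm,get_image,regions_of
import cv2,numpy as np
s=arm.read_state(); print(s)
for n in ["top","scene"]:
    p=get_image(n); cv2.imwrite(f"pics/{n}0.png",p["pixels"]); print(n,p["mtx"],p["position"],p["attitude"])
    for t in ["pan","rig","dial_top","jar","faceplate","star_wheel"]:
        print(t,[(round(r["p"],2),r["box"]) for r in regions_of(p,t)][:2])
E
```

```text
pics
{'time': 0.0, 'joint_positions': array([-1.17000056e+00,  2.41433999e-01,  3.73050054e-03,  1.33519333e+00,
        1.58676208e-06,  1.57081526e+00]), 'qd': array([ 0.00024431,  0.00127183, -0.0011426 , -0.00026266,  0.00027683,
       -0.00014422]), 'joint_efforts': array([ 5.88818602e-04, -3.72319186e+01,  2.52407831e+01,  1.70753984e-02,
       -9.72264820e-05, -8.00826626e-06]), 'eef_pos': array([ 0.1948519 , -0.45984638,  0.25540479]), 'ee_rot': array([-1.02938799e-03,  9.79988797e-01,  1.99049881e-01, -2.08294282e-04]), 'contact_force': array([-0.47709449,  0.31125972,  0.29962176]), 'torque': array([ 0.0129669 ,  0.0477853 , -0.03119825]), 'opening': 0.08534048812961996}
top [[452.81799295   0.         317.48181591]
 [  0.         452.81799295 206.48762604]
 [  0.           0.           1.        ]] [ 0.39822902 -0.01276938  1.40221936] [ 0.04603671 -0.70465163  0.70706862 -0.03742553]
pan [(0.74, [227.7, 204.0, 40.4, 44.9]), (0.4, [331.0, 168.7, 127.8, 74.8])]
rig [(0.56, [336.0, 172.6, 123.3, 71.6]), (0.41, [420.8, 208.6, 16.2, 20.4])]
dial_top [(0.73, [270.7, 135.1, 12.9, 18.3]), (0.58, [417.4, 209.0, 20.1, 15.0])]
jar [(0.43, [199.3, 224.9, 14.2, 12.6])]
faceplate [(0.92, [239.6, 255.5, 40.9, 35.8])]
star_wheel [(0.57, [242.1, 209.0, 15.6, 6.4])]
scene [[411.50829336   0.         319.94585402]
 [  0.         411.50829336 198.79057238]
 [  0.           0.           1.        ]] [0.94803306 0.38497784 0.8914716 ] [-0.11671946  0.37594049  0.8764463  -0.27728542]
pan [(0.78, [374.1, 228.2, 57.4, 68.9])]
rig [(0.58, [181.0, 96.0, 152.8, 140.5])]
dial_top [(0.76, [232.8, 121.4, 22.4, 19.7]), (0.6, [188.1, 221.1, 59.3, 40.1])]
jar [(0.91, [440.0, 280.5, 21.5, 23.3]), (0.71, [284.0, 303.5, 22.3, 21.7])]
faceplate [(0.81, [399.0, 202.6, 41.7, 32.3]), (0.16, [181.6, 93.9, 146.4, 142.6])]
star_wheel []
```

```bash
python3 - <<'E'
import cv2
a=cv2.imread("pics/top0.png")[120:320,180:480]; cv2.imwrite("pics/t0c.png",cv2.resize(a,(780,520),interpolation=cv2.INTER_CUBIC))
b=cv2.imread("pics/scene0.png")[80:320,160:480]; cv2.imwrite("pics/s0c.png",cv2.resize(b,(800,600),interpolation=cv2.INTER_CUBIC))
E
```

```text
(no output)
```

View pics/t0c.png

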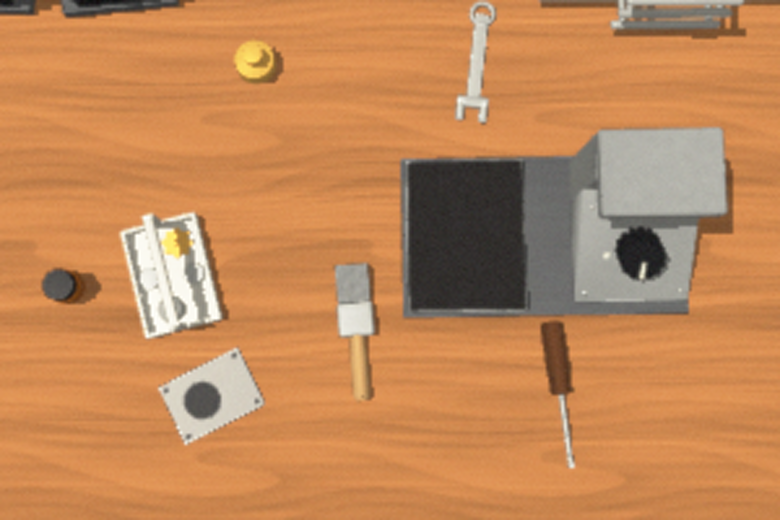

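View pics/s0c.png

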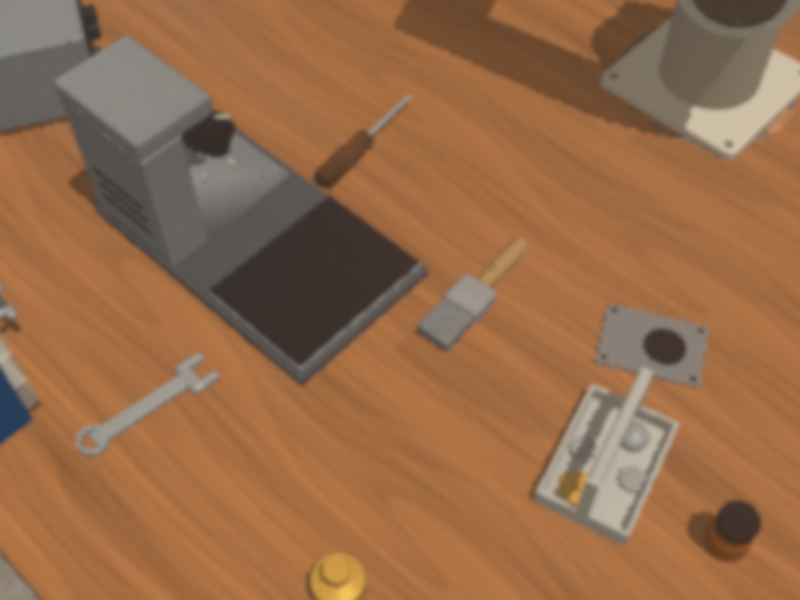

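```bash
cat > h.py <<'E'
import numpy as np, cv2
from scipy.spatial.transform import Rotation as R
from scipy.optimize import least_squares
CAM={"top":([[452.818,317.482,206.488]],[0.39822902,-0.01276938,1.40221936],[0.04603671,-0.70465163,0.70706862,-0.03742553]),
"scene":([[411.508,319.946,198.791]],[0.94803306,0.38497784,0.8914716],[-0.11671946,0.37594049,0.8764463,-0.27728542])}
def proj(c,P):
    (k,),t,q=CAM[c]; r=R.from_quat(q,scalar_first=True)
    v=r.inv().apply(np.atleast_2d(P)-t); return k[0]*v[:,:2]/v[:,2:]+np.array(k[1:])
def world(pose,L):
    x,y,a=pose; return R.from_euler('z',a).apply(np.atleast_2d(L))+[x,y,0]
def fit(obs,x0):  # obs: list of (cam, local pts, pixels)
    f=lambda p:np.concatenate([(proj(c,world(p,L))-px).ravel() for c,L,px in obs])
    s=least_squares(f,x0,loss='soft_l1'); return s.x,f(s.x).reshape(-1,2)
T=lambda p:np.array(p)/2.6+[180,120]
S=lambda p:np.array(p)/2.5+[160,80]
E
cat > m.py <<'E'
from h import *
np.set_printoptions(precision=4,suppress=True)
pan=np.array([[.065,.045,.022],[.065,-.045,.022],[-.065,-.045,.022],[-.065,.045,.022]])
bar=np.array([[.065,0,.085],[-.065,0,.085]])
p,r=fit([("top",pan,T([[121,232],[196,213],[221,320],[147,337]])),("top",bar,T([[150,216],[170,328]])),
 ("scene",pan,S([[625,540],[535,495],[592,385],[680,425]]))],[.36,-.0,0]); print("pan",p,"\n",r)
print("bar pred scene",(proj("scene",world(p,bar))-[160,80])*2.5)
x=[.09,-.09]; pad=np.array([[.09,.163,.025],[.09,.023,.025],[-.09,.023,.025],[-.09,.163,.025]])
g,r=fit([("top",pad,T([[408,163],[523,162],[526,309],[407,311]])),("scene",pad,S([[302,372],[210,290],[330,197],[427,268]]))],[.4,-.2,0])
print("rig",g,"\n",r)
n=np.array([-np.sin(np.radians(35)),0,np.cos(np.radians(35))])
k=world(g,np.array([[-.020,-.098,.067]])+.036*n); print("knob",k,(proj("top",k)-[180,120])*2.6,(proj("scene",k)-[160,80])*2.5, "normal",world([0,0,g[2]],n))
print("pad",world(g,[0,.093,.025]))
E
python3 m.py
```

```text
pan [0.505  0.2262 0.2322] 
 [[-0.434  -1.0294]
 [-0.7643 -0.52  ]
 [-1.1415 -0.5184]
 [-1.5025 -0.1415]
 [-1.2119 -0.8806]
 [ 0.5676 -0.8143]
 [ 0.1851 -2.2467]
 [-0.3713 -3.1392]
 [ 0.3171 -1.7432]
 [-0.0944 -1.2392]]
bar pred scene [[589.4039 480.5034]
 [648.393  367.1007]]
rig [ 0.5509 -0.212   0.0107] 
 [[-2.6943 -1.2508]
 [-1.438  -1.5639]
 [-0.8344  0.4538]
 [-1.2569  0.3293]
 [-0.333  -1.6234]
 [-1.0425 -0.4395]
 [ 0.3674 -2.0308]
 [-1.009  -2.9757]]
knob [[ 0.5113 -0.3104  0.0965]] [[639.9379 261.1574]] [[215.3482 115.786 ]] normal [[-0.5735 -0.0061  0.8192]]
pad [[ 0.5499 -0.119   0.025 ]]
```

```bash
cat > go.py <<'E'
from h import *
from bench import arm
def rel(pos,rot):
    s=arm.read_state(); q=R.from_quat(s["ee_rot"],scalar_first=True)
    print(np.round(q.inv().apply(np.array(pos)-s["eef_pos"]),4),np.round((q.inv()*rot).as_rotvec(degrees=True),2),"t",s["time"],"at",s["eef_pos"].round(4))
def down(yaw): return R.from_matrix(np.array([[np.cos(yaw),np.sin(yaw),0],[np.sin(yaw),-np.cos(yaw),0],[0,0,-1]]))
E
python3 -c "
from go import *
rel([.505,.226,.17],down(.232))"
```

```text
[ 0.5531 -0.5111  0.0863] [ 0.01 -0.    9.67] t 0.7 at [ 0.1951 -0.4604  0.2563]
```

```bash
python3 -m crank '0.553 -0.511 0.086 0 0 9.7 0.085;0.553 -0.511 0.086 0 0 9.7 0.085;0.553 -0.511 0.086 0 0 9.7 0.085;0.553 -0.511 0.086 0 0 9.7 0.085;0.553 -0.511 0.086 0 0 9.7 0.085;0.553 -0.511 0.086 0 0 9.7 0.085;0.553 -0.511 0.086 0 0 9.7 0.085;0.553 -0.511 0.086 0 0 9.7 0.085;0.553 -0.511 0.086 0 0 9.7 0.085;0.553 -0.511 0.086 0 0 9.7 0.085;0.553 -0.511 0.086 0 0 9.7 0.085;0.553 -0.511 0.086 0 0 9.7 0.085;0.553 -0.511 0.086 0 0 9.7 0.085;0.553 -0.511 0.086 0 0 9.7 0.085;0.553 -0.511 0.086 0 0 9.7 0.085;0.553 -0.511 0.086 0 0 9.7 0.085;0.553 -0.511 0.086 0 0 9.7 0.085;0.553 -0.511 0.086 0 0 9.7 0.085;0.553 -0.511 0.086 0 0 9.7 0.085' 60; python3 - <<'E'
from go import *
from bench import get_image
rel([.505,.226,.085],down(.232))
p=get_image("scene")["pixels"][180:320,340:490]; q=get_image("top")["pixels"][160:300,190:340]
cv2.imwrite("pics/a1.png",cv2.resize(np.hstack([q,p]),None,fx=2.6,fy=2.6,interpolation=2))
E
```

```text
time: 2.6
eef_pos: [0.5204, 0.1747, 0.1703]
ee_rot: [-0.019, 0.988, 0.152, -0.004]
contact_force: [0.5, -0.1, 0.0]
opening: 0.085
[ 0.0009 -0.0502  0.0873] [-2.19  0.19  4.2 ] t 2.6 at [0.5204 0.1747 0.1703]
```

View pics/a1.png

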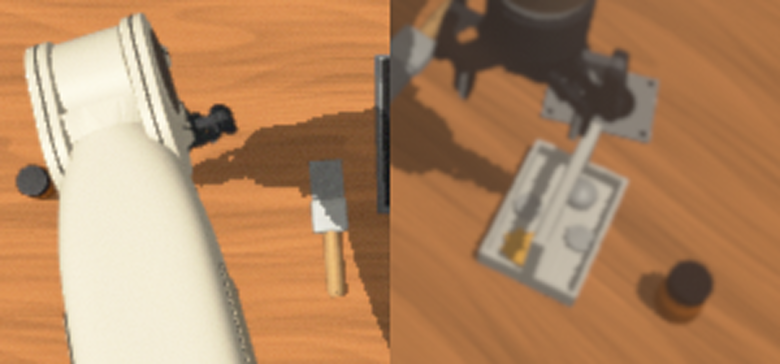

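```bash
python3 -m crank '0 0 0 0 0 0 0.085;0 0 0 0 0 0 0.085;0 0 0 0 0 0 0.085' 60; python3 - <<'E'
from go import *
rel([.505,.226,.084],down(.232))
E
```

```text
time: 3.0
eef_pos: [0.5208, 0.1746, 0.1706]
ee_rot: [-0.019, 0.988, 0.152, -0.003]
contact_force: [-0.4, 0.3, -0.6]
opening: 0.0849
[ 0.0004 -0.0504  0.0886] [-2.19  0.14  4.18] t 3.0 at [0.5208 0.1746 0.1706]
```

```bash
python3 -m crank '0.0005 -0.05 0.01 -2.2 0.1 4.2 0.085;0.0005 -0.05 0.01 -2.2 0.1 4.2 0.085;0.0005 -0.05 0.03 -2.2 0.1 4.2 0.085;0.0005 -0.05 0.045 -2.2 0.1 4.2 0.085;0.0005 -0.05 0.045 -2.2 0.1 4.2 0.085;0.0005 -0.05 0.045 -2.2 0.1 4.2 0.085' 60; python3 - <<'E'
from go import *
from bench import get_image
rel([.505,.226,.084],down(.232))
p=get_image("scene")["pixels"][180:320,340:490]
rel([.505,.226,.084],down(.232))
cv2.imwrite("pics/a2.png",cv2.resize(p,None,fx=4,fy=4,interpolation=2))
E
```

```text
time: 3.6
eef_pos: [0.5206, 0.1762, 0.1268]
ee_rot: [-0.019, 0.988, 0.153, -0.005]
contact_force: [-0.4, 0.1, 0.4]
opening: 0.085
[ 0.0004 -0.0505  0.0448] [-2.23  0.31  4.32] t 3.6 at [0.5206 0.1762 0.1268]
[-0.0003 -0.0504  0.0455] [-2.23  0.22  4.33] t 3.65 at [0.5212 0.1764 0.1275]
```

View pics/a2.png

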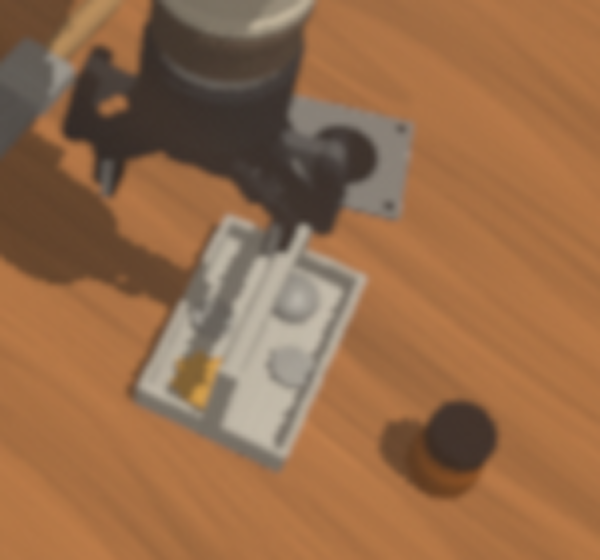

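```bash
python3 -c "
from go import *
s=arm.read_state();print(s['joint_positions'],s['qd'],s['joint_efforts'],s['contact_force'],s['torque'])"
```

```text
[ 0.3065965   0.42763109 -0.07735295  1.06812882  0.03906543  3.14059875] [-0.00056328 -0.00983897  0.01285035 -0.00067275 -0.00299654  0.0007567 ] [-8.97245295e-02 -4.30572617e+01  2.23627228e+01  5.53666579e-02
  1.10693760e-01  6.91898549e-05] [ 0.06160525 -0.23981364 -0.87080549] [-0.04485997 -0.01685731  0.00134579]
```

```bash
python3 -m crank '0 0 -0.03 0 0 -8 0.085;0 -0.02 -0.045 0 0 -16 0.085;0 -0.05 -0.045 0 0 -24 0.085;0 -0.05 -0.045 0 0 -32 0.085;0 -0.05 -0.045 0 0 -40 0.085;0 -0.05 -0.045 0 0 -48 0.085;0 -0.05 -0.045 0 0 -56 0.085;0 -0.05 -0.045 0 0 -64 0.085;0 -0.05 -0.045 0 0 -72 0.085;0 -0.05 -0.045 0 0 -80 0.085;0 -0.05 -0.045 0 0 -88 0.085;0 -0.05 -0.045 0 0 -96 0.085;0 -0.05 -0.045 0 0 -104 0.085;0 -0.05 -0.045 0 0 -112 0.085;0 -0.05 -0.045 0 0 -120 0.085;0 -0.05 -0.045 0 0 -128 0.085;0 -0.05 -0.045 0 0 -136 0.085;0 -0.05 -0.045 0 0 -144 0.085;0 -0.05 -0.045 0 0 -152 0.085;0 -0.05 -0.045 0 0 -160 0.085' 60; python3 - <<'E'
from go import *
rel([.505,.226,.12],down(.232+np.pi))
print(arm.read_state()['joint_positions'])
E
```

```text
time: 5.65
eef_pos: [0.5071, 0.2224, 0.1754]
ee_rot: [-0.006, 0.018, 1.0, 0.018]
contact_force: [0.6, 0.5, -0.4]
opening: 0.085
[0.0015 0.0014 0.0556] [  2.19  -0.49 -15.35] t 5.65 at [0.5071 0.2224 0.1754]
[ 3.93783782e-01  3.90125534e-01 -9.87027891e-04  1.17666824e+00
  3.89823829e-02  4.29697814e-01]
```

```bash
python3 -m crank '0.0015 0.0015 0 2.2 -0.5 -8 0.085;0.0015 0.0015 0.02 2.2 -0.5 -15.3 0.085;0.0015 0.0015 0.05 2.2 -0.5 -15.3 0.085;0.0015 0.0015 0.055 2.2 -0.5 -15.3 0.085;0.0015 0.0015 0.055 2.2 -0.5 -15.3 0.085' 60; python3 - <<'E'
from go import *
from bench import get_image
rel([.505,.226,.084],down(.232+np.pi))
p=get_image("scene")["pixels"][180:320,340:490]
rel([.505,.226,.084],down(.232+np.pi))
cv2.imwrite("pics/a3.png",cv2.resize(p,None,fx=4,fy=4,interpolation=2))
E
```

```text
time: 6.15
eef_pos: [0.5039, 0.2256, 0.1191]
ee_rot: [-0.002, -0.112, 0.994, -0.001]
contact_force: [-0.1, -0.2, -0.3]
opening: 0.0852
[-0.0013  0.0002  0.0351] [-0.05 -0.21 -0.38] t 6.15 at [0.5039 0.2256 0.1191]
[-0.0004  0.0001  0.0362] [-0.02 -0.08 -0.39] t 6.2 at [0.5047 0.2259 0.1202]
```

View pics/a3.png

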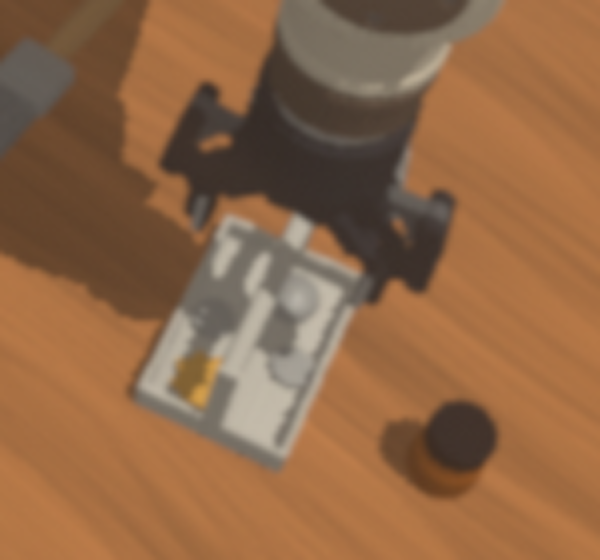

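```bash
python3 -m crank '0 0 0.015 0 0 -0.4 0.085;0 0 0.03 0 0 -0.4 0.085;0 0 0.036 0 0 -0.4 0.085;0 0 0.036 0 0 -0.4 0.085;0 0 0.036 0 0 -0.4 0.03;0 0 0.036 0 0 -0.4 0.02;0 0 0.036 0 0 -0.4 0.01;0 0 0.036 0 0 -0.4 0.0;0 0 0.036 0 0 -0.4 0;0 0 0.036 0 0 -0.4 0;0 0 0.036 0 0 -0.4 0' 60; python3 - <<'E'
from go import *
from bench import get_image
rel([.505,.226,.084],down(.232+np.pi)); s=arm.read_state(); print(s['contact_force'],s['torque'],s['opening'])
E
```

```text
time: 7.3
eef_pos: [0.5044, 0.226, 0.0835]
ee_rot: [-0.001, -0.116, 0.993, -0.0]
contact_force: [-0.8, 2.4, 1.0]
opening: 0.0108
[-0.0006 -0.0002 -0.0005] [ 0.01 -0.09  0.03] t 7.3 at [0.5044 0.226  0.0835]
[-0.83647369  2.35792388  0.97300235] [ 0.21768235  0.03710881 -0.01201863] 0.01076885361624362
```

```bash
python3 -m crank '0 0 -0.003 0 0 0 0;0 0 -0.009 0 0 0 0;0 0 -0.018 0 0 0 0;0 0 -0.030 0 0 0 0;0 0 -0.042 0 0 0 0;0 0 -0.054 0 0 0 0;0 0 -0.063 0 0 0 0;0 0 -0.068 0 0 0 0;0 0 -0.070 0 0 0 0;0 0 -0.070 0 0 0 0'; python3 - <<'E'
from go import *
from bench import get_image
rel([.550,-.119,.154],down(.0107+np.pi)); s=arm.read_state(); print(s['contact_force'],s['torque'],s['opening'])
p=get_image("scene")["pixels"][160:320,340:500]
cv2.imwrite("pics/a4.png",cv2.resize(p,None,fx=3.5,fy=3.5,interpolation=2))
E
```

```text
time: 8.3
eef_pos: [0.5044, 0.2257, 0.1534]
ee_rot: [-0.001, -0.116, 0.993, -0.0]
contact_force: [-0.2, 0.3, -3.7]
opening: 0.0111
[ 0.035  -0.346  -0.0004] [-0.04 -0.11 12.7 ] t 8.3 at [0.5044 0.2257 0.1534]
[-0.17150517  0.26320728 -3.74801748] [-0.02464205  0.02962364 -0.00313462] 0.011071387218818205
```

View pics/a4.png

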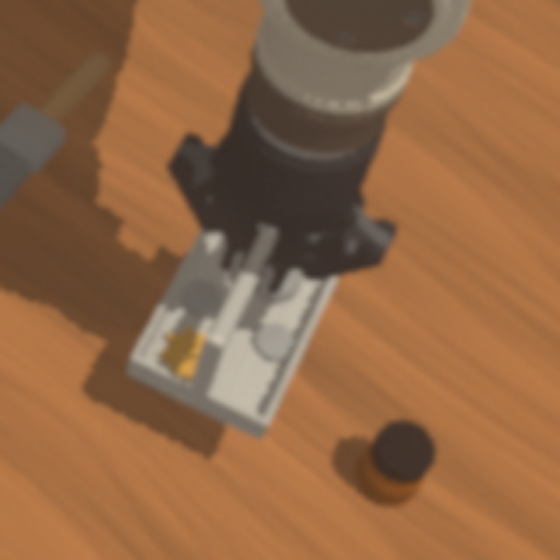

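```bash
python3 -m crank '0 -0.0005 0 0 0 0 0;0.0003 -0.003 0 0 0 0.1 0;0.001 -0.009 0 0 0 0.3 0;0.002 -0.02 0 0 0 0.7 0;0.0036 -0.036 0 0 0 1.3 0;0.0057 -0.0565 0 0 0 2 0;0.008 -0.0815 0 0 0 3 0;0.011 -0.11 0 0 0 4 0;0.014 -0.141 0 0 0 5.2 0;0.0175 -0.173 0 0 0 6.3 0;0.021 -0.205 0 0 0 7.5 0;0.024 -0.236 0 0 0 8.7 0;0.027 -0.2645 0 0 0 9.7 0;0.0295 -0.2895 0 0 0 10.6 0;0.0315 -0.31 0 0 0 11.4 0;0.033 -0.326 0 0 0 12 0;0.034 -0.337 0 0 0 12.4 0;0.0347 -0.343 0 0 0 12.6 0;0.035 -0.3455 0 0 0 12.7 0;0.035 -0.346 0 0 0 12.7 0'; python3 - <<'E'
from go import *
from bench import get_image
rel([.550,-.119,.109],down(.0107+np.pi)); s=arm.read_state(); print(s['contact_force'],s['torque'],s['opening'],s['joint_positions'])
p=get_image("scene")["pixels"][80:260,160:360]
cv2.imwrite("pics/a5.png",cv2.resize(p,None,fx=3.2,fy=3.2,interpolation=2))
E
```

```text
time: 10.35
eef_pos: [0.5499, -0.1187, 0.1535]
ee_rot: [-0.001, -0.006, 1.0, -0.0]
contact_force: [-0.3, 0.5, -3.3]
opening: 0.011
[-0.0002 -0.0002  0.0445] [-0.04 -0.13  0.02] t 10.35 at [ 0.5499 -0.1187  0.1535]
[-0.28330209  0.51667458 -3.25409789] [ 0.01716553  0.00638292 -0.00245429] 0.010998649707139001 [-2.12103775e-01  4.27279634e-01 -3.81612462e-03  1.14173070e+00
 -1.10084148e-03 -2.23182213e-01]
```

View pics/a5.png

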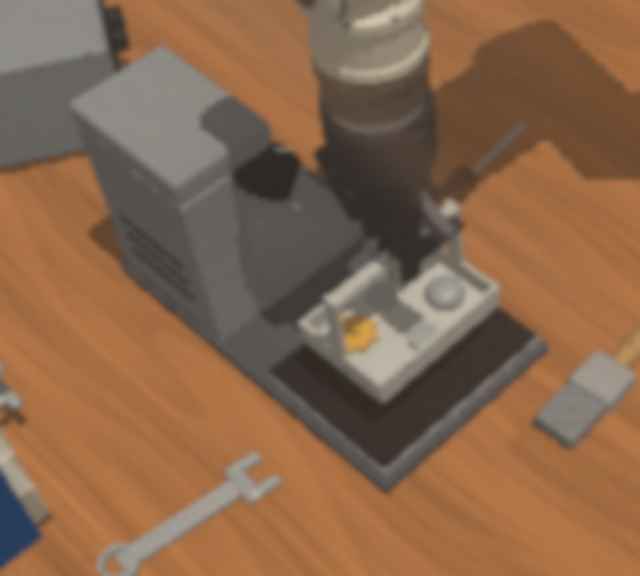

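```bash
python3 - <<'E'
from h import *
pan=np.array([[.065,-.045,.092],[.065,.045,.092],[-.065,.045,.092]])
px=np.array([[300,322],[380,388],[498,290]])/3.2+[160,80]
print(fit([("scene",pan,px)],[.55,-.12,0]))
E
python3 -m crank '0 0 0.003 0 0 0 0;0 0 0.009 0 0 0 0;0 0 0.017 0 0 0 0;0 0 0.025 0 0 0 0;0 0 0.032 0 0 0 0;0 0 0.037 0 0 0 0;0 0 0.040 0 0 0 0;0 0 0.041 0 0 0 0;0 0 0.042 0 0 0 0;0 0 0.042 0 0 0 0'
```

```text
(array([ 0.55287354, -0.11484463,  0.00436578]), array([[-0.46391384,  0.1130044 ],
       [-0.22785034,  0.1939932 ],
       [ 0.88420524, -0.42758256]]))
time: 11.4
eef_pos: [0.5501, -0.1192, 0.1117]
ee_rot: [-0.001, -0.005, 1.0, -0.001]
contact_force: [-0.9, 0.4, -3.3]
opening: 0.0106
```

Well centred (a few mm). Now the slow touchdown.

```bash
python3 -m crank '0 0 0.0007 0 0 0 0;0 0 0.0014 0 0 0 0;0 0 0.002 0 0 0 0;0 0 0.0025 0 0 0 0;0 0 0.003 0 0 0 0;0 0 0.003 0 0 0 0'
```

```text
time: 12.0
eef_pos: [0.5499, -0.1191, 0.1086]
ee_rot: [-0.001, -0.005, 1.0, -0.0]
contact_force: [-0.6, 0.5, -2.7]
opening: 0.0108
```

```bash
python3 -m crank '0 0 0.0005 0 0 0 0;0 0 0.001 0 0 0 0;0 0 0.001 0 0 0 0;0 0 0.001 0 0 0 0'; python3 -m crank '0 0 0.0005 0 0 0 0;0 0 0.001 0 0 0 0;0 0 0.001 0 0 0 0;0 0 0.001 0 0 0 0'
```

```text
time: 12.4
eef_pos: [0.5499, -0.1188, 0.1084]
ee_rot: [-0.001, -0.005, 1.0, -0.0]
contact_force: [-3.7, 1.6, 6.1]
opening: 0.0112
time: 12.8
eef_pos: [0.55, -0.1188, 0.1084]
ee_rot: [-0.0, -0.005, 1.0, -0.0]
contact_force: [-5.1, 3.0, 10.8]
opening: 0.0107
```

```bash
python3 -m crank '0 0 -0.001 0 0 0 0;0 0 -0.001 0 0 0 0;0 0 -0.001 0 0 0 0.02;0 0 -0.001 0 0 0 0.03;0 0 -0.001 0 0 0 0.045;0 0 -0.001 0 0 0 0.06;0 0 -0.001 0 0 0 0.06;0 0 -0.02 0 0 0 0.06;0 0 -0.05 0 0 0 0.06;0 0 -0.09 0 0 0 0.06;0 0 -0.13 0 0 0 0.085;0 0 -0.15 0 0 0 0.085;0 0 -0.15 0 0 0 0.085;0 0 -0.15 0 0 0 0.085'; python3 - <<'E'
from go import *
from bench import get_image
a=get_image("scene"); CAM
cv2.imwrite("pics/s6.png",a["pixels"])
p=a["pixels"][80:260,160:360]
cv2.imwrite("pics/a6.png",cv2.resize(p,None,fx=4,fy=3.33,interpolation=2) if 0 else cv2.resize(p,None,fx=3.2,fy=3.2,interpolation=2))
E
```

```text
time: 14.2
eef_pos: [0.5502, -0.119, 0.2564]
ee_rot: [-0.001, -0.005, 1.0, -0.001]
contact_force: [0.5, 0.7, -0.3]
opening: 0.0846
```

View pics/a6.png

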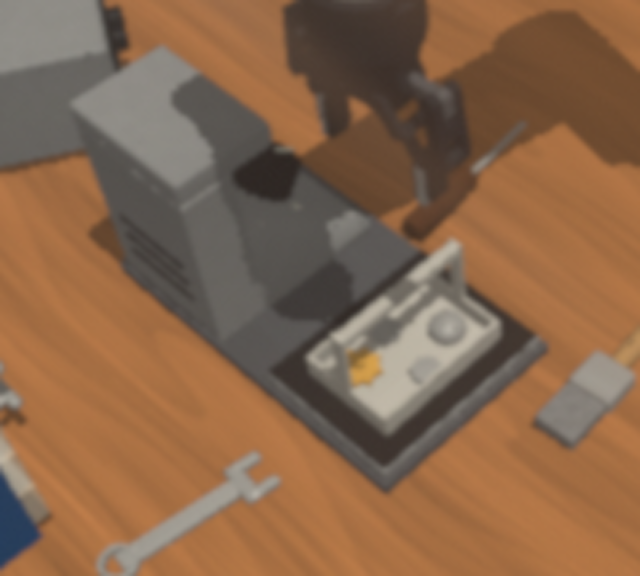

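```bash
cat > k.py <<'E'
from go import *
g=.0107; n=R.from_euler('z',g).apply([-np.sin(np.radians(35)),0,np.cos(np.radians(35))])
k=np.array([.5113,-.3104,.0965]); y=np.array([-np.sin(g),np.cos(g),0]); Rk=R.from_matrix(np.c_[np.cross(y,-n),y,-n])
for P in ([.44,-.2,.25],k+.08*n,k-.002*n): rel(P,Rk)
E
python3 k.py
```

```text
[ 0.1105 -0.08    0.0058] [-4.000e-02 -3.522e+01  1.000e-02] t 14.25 at [ 0.5496 -0.1189  0.2553]
[ 0.0859 -0.1911  0.0937] [-4.000e-02 -3.522e+01  1.000e-02] t 14.25 at [ 0.5496 -0.1189  0.2553]
[ 0.0386 -0.191   0.1607] [-4.000e-02 -3.522e+01  1.000e-02] t 14.25 at [ 0.5496 -0.1189  0.2553]
```

```bash
python3 -m crank '0.04 -0.01 0 0 -8 0 0.085;0.08 -0.03 0 0 -16 0 0.085;0.11 -0.06 0.005 0 -24 0 0.085;0.11 -0.08 0.006 0 -32 0 0.085;0.11 -0.1 0.01 0 -35.2 0 0.085;0.11 -0.14 0.03 0 -35.2 0 0.085;0.1 -0.18 0.06 0 -35.2 0 0.085;0.086 -0.191 0.0937 0 -35.2 0 0.085;0.086 -0.191 0.0937 0 -35.2 0 0.085;0.086 -0.191 0.0937 0 -35.2 0 0.085' 30; python3 k.py; python3 - <<'E'
from bench import arm,get_image
import cv2,numpy as np
print(arm.read_state()['joint_positions'])
p=get_image("scene")["pixels"][70:230,170:330]; q=get_image("top")["pixels"][150:270,320:480]
cv2.imwrite("pics/a7.png",np.hstack([cv2.resize(p,(400,400),interpolation=2),cv2.resize(q,(400,400*120//160),interpolation=2) if 0 else cv2.resize(get_image("top")["pixels"][130:280,330:480],(400,400),interpolation=2)]))
E
```

```text
time: 15.25
eef_pos: [0.4646, -0.3095, 0.1601]
ee_rot: [0.299, -0.004, 0.954, 0.004]
contact_force: [-0.1, 0.2, 1.1]
opening: 0.0851
[-0.0319  0.1101 -0.0868] [ 0.19 -0.17 -0.14] t 15.25 at [ 0.4646 -0.3095  0.1601]
[-0.0018 -0.0014 -0.0011] [ 0.19 -0.17 -0.14] t 15.25 at [ 0.4646 -0.3095  0.1601]
[-0.002  -0.0016  0.0809] [ 0.19 -0.17 -0.14] t 15.25 at [ 0.4646 -0.3095  0.1601]
[-0.79607585  0.17996678 -0.51941127  0.42512268  0.42753611 -0.70687327]
```

View pics/a7.png

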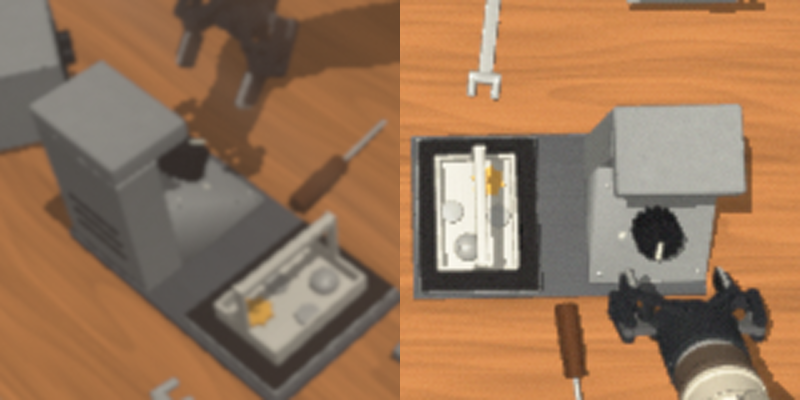

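```bash
python3 - <<'E'
from k import *
s=arm.read_state(); q=R.from_quat(s["ee_rot"],scalar_first=True)
for d in (.012,.025):
  L=np.array([[0,.0425,d],[0,-.0425,d],[0,.057,d],[0,-.057,d]]); W=q.apply(L)+s["eef_pos"]
  print((proj("top",W)-[330,130])*400/150)
  print((proj("scene",W)-[170,70])*2.5)
print((proj("top",[k,k-.036*n,k+.0*n])-[330,130])*400/150,(proj("scene",[k,k-.036*n])-[170,70])*2.5)
# outline of knob face
t=np.linspace(0,2*np.pi,60); x=np.cross(y,-n)
for nm,o,z in(("top",[330,130],400/150),("scene",[170,70],2.5)):
  P=np.vstack([k+h*n+.026*(np.cos(t)[:,None]*x+np.sin(t)[:,None]*y) for h in(0,-.036)])
  u=(proj(nm,P)-o)*z; print(nm,u.min(0),u.max(0))
from bench import get_image,regions_of
for nm,o,z in(("top",np.array([330,130]),400/150),("scene",np.array([170,70]),2.5)):
  a=get_image(nm)["pixels"]; x0=(330,130,150,150)if nm=="top" else (170,70,160,160)
  u=(proj(nm,k-.018*n)[0]).astype(int); w=a[u[1]-16:u[1]+17,u[0]-16:u[0]+17]
  m=(w.max(2)<65).astype(np.uint8); c,l,st,ce=cv2.connectedComponentsWithStats(m); i=1+st[1:,4].argmax()
  print(nm,(st[i,:2]+u-16-o)*z,(st[i,:2]+st[i,2:4]+u-16-o)*z,st[i])
E
```

```text
[-0.029   0.1106 -0.0845] [-0.08  0.16  0.11] t 15.4 at [ 0.4662 -0.3105  0.1644]
[ 0.0021 -0.0004  0.0015] [-0.08  0.16  0.11] t 15.4 at [ 0.4662 -0.3105  0.1644]
[ 0.0023 -0.0003  0.0835] [-0.08  0.16  0.11] t 15.4 at [ 0.4662 -0.3105  0.1644]
[[228.92613122 273.83427474]
 [311.67510858 272.59590103]
 [214.82449201 274.04531178]
 [325.80549017 272.38443384]]
[[237.4210555  101.08404648]
 [183.09261293  63.18400129]
 [247.03153731 107.78841123]
 [174.15358057  56.94804616]]
[[226.58433802 267.25497145]
 [308.57725173 266.0222099 ]
 [212.61141358 267.46505405]
 [322.57839652 265.81170301]]
[[233.23735958 112.45957212]
 [179.31190214  74.40744755]
 [242.77476214 119.18957401]
 [170.43752529  68.14530515]]
[[256.35584053 241.22754338]
 [249.56691632 224.97640605]
 [256.35584053 241.22754338]] [[190.37479968 140.75445566]
 [180.13407514 170.09186045]]
top [225.97133118 204.32022817] [280.57403106 261.85485328]
scene [156.8667523  129.10181402] [213.53652324 182.13630737]
top [232.         205.33333333] [282.66666667 258.66666667] [  9   6  19  20 259]
scene [160.  142.5] [207.5 180. ] [  6  11  19  15 203]
```

```bash
python3 -m crank '0.002 0 0.02 0 0 0 0.085;0.002 0 0.045 0 0 0 0.085;0.002 0 0.065 0 0 0 0.085;0.002 0 0.077 0 0 0 0.085;0.002 0 0.083 0 0 0 0.085;0.002 0 0.083 0 0 0 0.085;0.002 0 0.083 0 0 0 0.085' 30; python3 k.py|tail -1
```

```text
time: 16.2
eef_pos: [0.5123, -0.3107, 0.095]
ee_rot: [0.302, -0.005, 0.953, 0.001]
contact_force: [-0.2, 0.1, -0.5]
opening: 0.0853
[-0.0001  0.0003  0.0002] [-0.08  0.13  0.06] t 16.2 at [ 0.5123 -0.3107  0.095 ]
```

```bash
python3 -m crank '0 0 0 0 0 0 0.06;0 0 0 0 0 0 0.05;0 0 0 0 0 0 0.04;0 0 0 0 0 0 0.04;0 0 0 0 0 0 0.04;0 0 0 0 0 0 0.04' 30; python3 -m crank '0 0 0 0 0 7 0.04;0 0 0 0 0 14 0.04;0 0 0 0 0 21 0.04;0 0 0 0 0 28 0.04;0 0 0 0 0 35 0.04;0 0 0 0 0 42 0.04;0 0 0 0 0 49 0.04;0 0 0 0 0 55 0.04;0 0 0 0 0 60 0.04;0 0 0 0 0 60 0.04'; python3 -c "
from go import *
s=arm.read_state();print(s['torque'],R.from_quat(s['ee_rot'],scalar_first=True).inv().apply(s['torque']))"
```

```text
time: 16.8
eef_pos: [0.5119, -0.313, 0.0955]
ee_rot: [0.302, -0.004, 0.953, -0.001]
contact_force: [-4.5, -4.0, 4.2]
opening: 0.051
time: 17.8
eef_pos: [0.5122, -0.3122, 0.0957]
ee_rot: [0.262, 0.473, 0.828, 0.151]
contact_force: [-3.6, -0.0, 5.5]
opening: 0.051
[-0.31151751  0.78696962 -0.29824186] [0.89444924 0.03114788 0.06559663]
```

```bash
cat > t.py <<'E'
from go import *
s=arm.read_state();print(R.from_quat(s['ee_rot'],scalar_first=True).inv().apply(s['torque']),s['joint_positions'])
E
python3 -m crank '0 0 0 0 0 3 0.04;0 0 0 0 0 6 0.04;0 0 0 0 0 6 0.04'; python3 t.py;  python3 -m crank '0 0 0 0 0 2 0.04;0 0 0 0 0 4 0.04;0 0 0 0 0 4 0.04'; python3 t.py
```

```text
time: 18.1
eef_pos: [0.5123, -0.3121, 0.0957]
ee_rot: [0.254, 0.516, 0.802, 0.164]
contact_force: [-4.1, -1.2, 5.1]
opening: 0.051
[ 0.86242492 -0.01463027  0.02213046] [-0.72645667  0.33835251 -0.52758045  0.2210011   0.39408957  0.51484166]
time: 18.4
eef_pos: [0.5123, -0.3119, 0.0956]
ee_rot: [0.248, 0.542, 0.784, 0.173]
contact_force: [-4.5, -1.0, 5.3]
opening: 0.0515
[ 0.92242493  0.13571717 -0.91773315] [-0.72614294  0.33832028 -0.52786227  0.22087455  0.39426782  0.58165589]
```

```bash
python3 -m crank '0 0 0 0 0 -0.5 0.04;0 0 0 0 0 -0.5 0.065;0 0 0 0 0 -0.5 0.085;0 0 0 0 0 -0.5 0.085;0 0 0 0 0 -0.5 0.085;0 0 -0.03 0 0 -0.5 0.085;0 0 -0.07 0 0 -0.5 0.085;0 0 -0.12 0 0 -0.5 0.085;0 0 -0.15 0 0 -0.5 0.085;0 0 -0.15 0 0 -0.5 0.085;0 0 -0.15 0 0 -0.5 0.085;0 0 -0.15 0 0 -0.5 0.085'; python3 - <<'E'
from bench import get_image
import cv2,numpy as np
p=get_image("scene")["pixels"][70:230,170:330]; q=get_image("top")["pixels"][150:270,330:480]
q=cv2.resize(q,(500,400),interpolation=2); cv2.imwrite("pics/a8.png",np.hstack([cv2.resize(p,(300,300),interpolation=2) if 0 else cv2.copyMakeBorder(cv2.resize(p,(300,300),interpolation=2),0,100,0,0,0),q]))
E
```

```text
time: 19.6
eef_pos: [0.4257, -0.3106, 0.2154]
ee_rot: [0.246, 0.539, 0.787, 0.173]
contact_force: [0.6, -0.3, -0.2]
opening: 0.0846
```

View pics/a8.png

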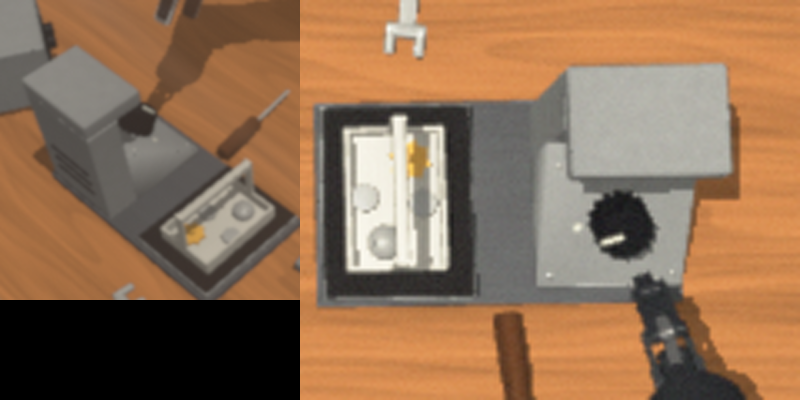

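```bash
python3 - <<'E'
from k import *
from bench import get_image
x=np.cross(y,-n)
if x@[-1,0,0]<0:x=-x   # down-slope
def ang(img):
    u=proj("top",k)[0]; c=u.astype(int); w=img[c[1]-11:c[1]+12,c[0]-9:c[0]+10].astype(int).min(2)
    # dark knob mask filled
    d=(w<65).astype(np.uint8); cs,_=cv2.findContours(cv2.morphologyEx(d,cv2.MORPH_CLOSE,np.ones((5,5))),0,2)
    h=np.zeros_like(d); cv2.drawContours(h,[cv2.convexHull(max(cs,key=cv2.contourArea))],-1,1,-1)
    h=cv2.erode(h,np.ones((3,3)))
    wt=np.where(h>0,np.clip(w-70,0,None),0); yy,xx=np.mgrid[:w.shape[0],:w.shape[1]]
    P=np.c_[xx.ravel()+c[0]-9,yy.ravel()+c[1]-11]; q=wt.ravel()/wt.sum(); m=q@P; C=(P-m).T@((P-m)*q[:,None])
    e=np.linalg.eigh(C)[1][:,1]
    J=np.array([(proj("top",k+.01*a)-proj("top",k))[0] for a in (x,y)]).T
    f=np.linalg.solve(J,e); f*=np.sign(f@np.linalg.solve(J,m-u)) ; print(wt.sum(),m-u,"axis",np.arctan2(f[1],f[0]),"centroid",np.arctan2(*np.linalg.solve(J,m-u)[::-1]))
ang(cv2.imread("pics/top0.png")); ang(get_image("top")["pixels"])
E
```

```text
[ 0.0919  0.0692 -0.0197] [  0.07  -0.09 -69.52] t 19.7 at [ 0.4258 -0.3104  0.2149]
[-0.0017  0.0016  0.0661] [  0.07  -0.09 -69.52] t 19.7 at [ 0.4258 -0.3104  0.2149]
[-0.0018  0.0016  0.1481] [  0.07  -0.09 -69.52] t 19.7 at [ 0.4258 -0.3104  0.2149]
2021 [-1.61537983 -2.08081367] axis 2.4107648088691236 centroid 2.494903588106052
2334 [-3.12701346 -2.67755242] axis 2.382074375153421 centroid 2.316628401257791
```

```bash
python3 - <<'E'
from k import *
from bench import get_image
u=proj("top",k)[0]; c=u.round().astype(int); print(u)
for im in (cv2.imread("pics/top0.png"),get_image("top")["pixels"]):
    print(im[c[1]-9:c[1]+9,c[0]-9:c[0]+11].min(2))
E
```

```text
[ 0.092   0.0692 -0.0197] [ 6.000e-02 -8.000e-02 -6.951e+01] t 19.75 at [ 0.4259 -0.3105  0.2151]
[-0.0016  0.0016  0.0661] [ 6.000e-02 -8.000e-02 -6.951e+01] t 19.75 at [ 0.4259 -0.3105  0.2151]
[-0.0017  0.0016  0.1481] [ 6.000e-02 -8.000e-02 -6.951e+01] t 19.75 at [ 0.4259 -0.3105  0.2151]
[426.1334402  220.46032877]
[[150  94  42  29  31  30  28  28  22  27  28  31  28  29  26  37  88 147
  156 156]
 [ 78  42  27  28  35  33  31  27  31  22  32  28  29  26  33  28  62 146
  154 158]
 [ 64  31  23  32  28  28  25  32  35  32  30  32  35  22  28  30  44 102
  149 157]
 [ 72  30  30  28  30  34  32  30  37  33  34  31  40  29  31  29  32  67
  144 153]
 [ 52  29  27  33  34  31  37  36  28  35  37  36  32  36  38  33  27  40
   89 150]
 [ 46  28  29  29  35  35  35  31  38  29  35  31  29  38  31  29  32  38
   73 145]
 [ 61  24  28  34  32  30  31  35  35  32  29  35  36  34  32  35  37  28
   49 111]
 [ 81  35  31  34  34  36  31  30  29  37  34  33  33  34  33  32  32  35
   44  85]
 [101  41  34  34  34  32  34  38  28  37  37  34  30  31  38  35  33  29
   43  79]
 [144  66  25
[... 1583 characters left out ...]
  31  34
   39  82]
 [152  95  44  58  94 130 150 194 210 199 101  40  32  38  38  33  32  35
   46  91]
 [149 106  69 131 200 210 203 145 132  89  48  31  34  33  34  34  34  55
   89 112]
 [153 145 111 121 135 110  87  59  53  37  34  35  36  30  33  36  32  51
  101 146]
 [158 156 140  78  56  46  35  30  31  36  30  30  34  32  32  40  57  72
  106 148]
 [158 156 153 103  69  55  38  33  23  34  30  31  37  34  38  71  93 102
  113 152]
 [158 156 156 151 145 120  64  42  41  38  32  42  47  59  71  95 110 147
  151 156]
 [154 155 158 155 155 151 123  90  88  81  69  71 101 101 105 116 147 156
  154 154]
 [156 156 155 157 157 154 153 148 149 150 142 117 146 154 152 154 159 157
  155 155]]
```

```bash
python3 - <<'E' | tail -2
from k import *
x=np.cross(y,-n); x=x if x[0]<0 else -x
J=np.array([(proj("top",k+.01*a)-proj("top",k))[0] for a in (x,y)]).T
for e in ([-.16,1],[-5,1.25]):
    f=np.linalg.solve(J,e); print(np.arctan2(f[1],f[0]))
E
```

```text
0.04301836290735557
1.2965613610709787
```

```bash
python3 -c "
from bench import arm
print(arm.finish_job())"
```

```text
the job is handed in; nothing more can be done
None
```

I carried the pan by its bar, set it down on the pad while still held (about 11 N measured), let go, turned the knob to its stop and handed in the job at about 20 s. The hand-in returned no verdict.

**Last checks:**
- **Pan:** in the last pictures it sits within a few mm of the pad's centre, square to it, and the parts are still in it.
- **Knob:** the white line reads about 0.04 rad before and 1.30 rad after. The stop is at 1.25, so this agrees within the reading error. The tool had turned 70° when the resisting torque jumped to about 0.9 N m.
- **Robot and bystanders:** the gripper is open and clear of everything. The wrench and screwdriver look undisturbed in the final pictures. I did not check the jar, faceplate, brush or check weight again at the end.

**What went wrong on the way:**
- The first approach to the pan stalled because the last joint hit its range limit. I used the half-turned grasp instead.
- My first attempt to measure the knob angle automatically failed because its mask picked up other pixels. The angles above come from reading the pixel values directly.

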